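# Rap the wedged reject sleeve out of a centrifuge cup

### The arm

A 6-joint arm with a two-finger parallel gripper is mounted at the origin on a cart in front of the work surface, level with it; the furniture and walls round the work are solid. World frame = base frame: x ahead of the robot, y to its left, z up, the work surface at z = 0. Lengths are in mm, angles in rad, forces in N, time in s.
With the tool pointing down it reaches from about 350 to 775 mm from the base axis. Payload 5.5 kg.
Tool frame: the origin (TCP) lies at the very end of the fingers, on their centre line; the grasp point (between the pads) lies 19 mm behind it (ctrl.tcp_to_grasp is the distance from the TCP to the grasp point, in mm); z points along the fingers, y is the line along which they close (so a half turn about z gives the same grasp; the last joint's range is limited). The gripper opens to 85 mm and grips with 20 to 120 N. Pads are 22 mm wide; open, the fingers measure 114 mm over their backs; the gripper's body (76 mm by 85 mm) begins 54 mm behind the grasp point. The pads swing forward as they close: fully open they stand 13 mm farther back than shut.
Start: joints at [0.973, 0.313, 0.046, 1.304, 0, 1.431], TCP at [254.166, 515.821, 231.323] pointing down, gripper open.
Joint ranges: [-2.76, 2.76], [-0.86, 1.69], [-1.03, 1.26], [-2.2, 2.34], [-1.47, 1.5], [-3.14, 3.14]. Speed limits (rad/s): [2.57, 2.57, 3.14, 3.14, 3.14, 3.14].

### API

Orientations are given as a unit quaternion [w, x, y, z].
In Python, from plant import ctrl gives the robot as it stands. The module is installed in compiled form; this text tells all that it offers.
- The arm moves only by the shell command python3 -m jog 'ROWS' [FORCE]. ROWS is JSON, a list of rows, each a list of 3 entries, a list of its own where there are three numbers: the turn, a rotation vector about the tool's x, y, z normalised to -1 to 1, where 1 is 6 degrees, then the shift along the tool's x, y, z normalised to -1 to 1, where 1 is 0.025 m, then the gripper command: -1 is shut, 1 is fully open, values between are in proportion. In form: [[[ax, ay, az], [x, y, z], claw], ...]. A call has 1 to 12 rows; each row shifts and turns the commanded pose from where the row before left it, along the tool's axes as they then stand; what a row does not reach is not made up. A row lasts 1/12 s, in which the tool goes at most 41.7 mm and 7.16 degrees, less where a joint would pass 70% of its speed; a pose out of reach is approached as far as the arm can. A call with a number of a shift or a turn outside -1 to 1 is refused whole. A call with a gripper value outside its range is refused whole. The fingers move at their own pace and stop on an object; FORCE is the grip in N (left out, the last holds). Time passes only in rows, so rows that do not move let the fingers close. It gives the time, the measured TCP pose, the force, the opening and the grip force at its end, in the units of the state.
- ctrl.read_state(): the state, without advancing time (a new reading comes with each control period).
- ctrl.read_camera(name): name is "scene" or "top" or "wrist"; returns a dict with "image" (420x560x3 uint8, red, green, blue), "z_map" (420x560 float32, mm along the optical axis (not along the pixel's ray), 0 where there is no reading), "fx", "fy", "cx", "cy" (pixels), "extrinsics" (4x4, takes a point from camera to world coordinates); the wrist camera has in their place "T_tool_cam" (4x4, takes a point from camera to tool coordinates, whose origin is the TCP and whose axes are the flange's). Camera axes: x right, y up, looking along -z (the intrinsics and any distortion apply to the point x, -y, -z); pixel columns grow to the right and rows downward; lengths in mm; the calibration is good to about 2 mm. A picture is of the moment at which its call begins: read the wrist's pose just before it.
- ctrl.job_done(): hands the job in; it is judged then, once.
The state is a dict: "time_s": time; "qpos": joint angles; "qvel": joint speeds; "joint_torque": joint torques, N m; "ee_pos": TCP position; "eef_rot": TCP orientation; "ft_force": force on the tool from outside, world axes, zero at the start; "torque": the same for the moment, N m; "gripper_width": opening from 0.0 (shut) to 1.0 (fully open); "grip_force": force on a finger pad.
Only numpy, scipy, OpenCV 4.12 (cv2) and the standard library are available. Lean on these libraries where they do the work, as an engineer would, in place of code of your own. Each camera call takes 0.05 s, during which the arm holds its last target. There are 200 camera calls.

### The job

A cracked reducing sleeve (the reject, with a red band) is wedged inside the yellow-ringed centrifuge cup that stands mouth down on the draining tray. Keeping the cup mouth down, rap its rim smartly on the black rubber pad in the grey base, as often as it takes, until the sleeve drops out onto the pad; then stand the empty cup mouth down on the draining tray again and put the red-banded sleeve into the red reject bin. Leave the blue-ringed cup and the two sound green-banded sleeves where they stand.

Things in the scene. Friction and masses are not known exactly. Their poses are not given: they have to be found in the camera images.
- cup_yellow_mid (a point): Centre, half-way up, of the yellow-ringed aluminium centrifuge cup, which stands mouth down (open end below): 125 mm tall, 0.24 kg. Straight body 52 mm in diameter (to grip), a 66 mm collar round the lowest 19 mm. Yellow ring round the body and yellow disc on the closed end. z axis points from mouth to closed end (up when mouth down); the rim is 62.5 mm below this point.
- cup_yellow_rim (a point): Centre of that cup's mouth, in its rim's plane. Bore 45 mm wide. Rubber shoes deep in it hold the sleeve by dry friction, 2 to 3.4 times its weight: carrying or soft setting down will not free it. A rap that stops the cup dead from 0.25 m/s shifts the sleeve about 4 mm, from 0.4 m/s about 10; after 15 mm in all it drops. Raps also drive the cup up between the fingers: grip near its closed end.
- sleeve_red_mid (a point): Centre, half-way along, of the reject sleeve: white plastic tube 40 mm wide, 80 mm long, 0.12 kg, red band round its middle, gripped across its outside; z along it. At first hidden and wedged in the yellow-ringed cup, centre 11.5 mm above the cup's. Once free it drops to the pad; with the cup lifted off straight up it stands there (centre 40 mm over the pad) or may lie on its side.
- cup_blue_mid (a point): Centre, half-way up, of the like cup with a blue ring and blue disc, empty, also standing mouth down on the tray; leave it alone.
- sleeve_green_a_mid (a point): Centre of a sound sleeve, as the reject but with a green band, standing on the table top behind the work; leave it alone.
- sleeve_green_b_mid (a point): Centre of the second sound green-banded sleeve standing on the table top; leave it alone.
- pad_top (a point): Centre of the top face of the rapping pad, fixed: a black rubber slab 122 mm square, its top 15 mm above the table, in a grey base 150 mm square and 12 mm high; z up, x and y along its sides.
- tray_top (a point): Centre of the ribbed standing surface of the white draining tray, fixed, 10 mm above the table; tray 260 mm along its x by 130 mm along its y, inside its 5 mm thick walls 250 by 120 mm, the walls' top 6 mm above the ribs. The two cups stand on its x axis, 60 mm either side of this point.
- bin_floor (a point): Centre of the inner floor of the red reject bin, fixed, open on top, 142 mm square inside, its rim 56 mm above this floor; x and y along its sides.
Things that resemble listed ones, but are neither listed nor needed, are in the scene too. Leave any pink look-alike of the part that bears cup_yellow_mid alone.

How it is judged:
By the outcome, as a careful person would: the job done as asked, in the order asked, and still so for the second after the job is handed in, with the robot touching nothing.
It also fails if it takes over 58 s, if anything falls off the work surface, if the arm or the gripper's body presses on something with over 40 N, if the wrist force passes 120 N, or if a joint passes its speed limit or range.

## Working session

There is one attempt and no reset: what is moved stays moved. The work goes in short steps, Python scripts to look and compute and a shell command to move; the robot and the scene stay as the last step left them, time stands still between calls to the robot, and variables do not carry over. Pictures are saved under pics/ and viewed, at most 10 in all, crops included, and the job is handed in when it is done.

```bash
mkdir -p pics
cat > h.py <<'E'
import numpy as np, cv2
from plant import ctrl
def T_tool():
    s=ctrl.read_state(); w,x,y,z=s["eef_rot"]
    from scipy.spatial.transform import Rotation as R
    T=np.eye(4); T[:3,:3]=R.from_quat([x,y,z,w]).as_matrix(); T[:3,3]=s["ee_pos"]; return T
def cam(n):
    Tt=T_tool(); c=ctrl.read_camera(n)
    c["E"]=Tt@c["T_tool_cam"] if n=="wrist" else np.array(c["extrinsics"])
    return c
def save(c,n): cv2.imwrite("pics/"+n,cv2.cvtColor(c["image"],cv2.COLOR_RGB2BGR))
def cloud(c):
    z=c["z_map"]; v,u=np.mgrid[:z.shape[0],:z.shape[1]]
    P=np.stack([(u-c["cx"])/c["fx"]*z,-(v-c["cy"])/c["fy"]*z,-z],-1)
    W=P@c["E"][:3,:3].T+c["E"][:3,3]; W[z==0]=np.nan; return W
def ray(c,u,v,h):
    d=c["E"][:3,:3]@np.array([(u-c["cx"])/c["fx"],-(v-c["cy"])/c["fy"],-1]); o=c["E"][:3,3]
    return o+d*(h-o[2])/d[2]
E
python3 - <<'E'
from h import *
for n in("scene","top"):
    c=cam(n); save(c,n+"0.png"); np.save(n+"0.npy",c,allow_pickle=True); print(n,c.keys(),c["E"].round(2).tolist(),c["fx"],c["cx"],c["cy"])
s=ctrl.read_state(); print(s)
E
```

```text
scene dict_keys(['image', 'z_map', 'fx', 'fy', 'cx', 'cy', 'extrinsics', 'E']) [[0.82, 0.27, -0.51, -90.69], [-0.58, 0.38, -0.73, -954.79], [0.0, 0.89, 0.46, 731.29], [0.0, 0.0, 0.0, 1.0]] 503.18555868693545 279.6975521480643 209.09720595721728
top dict_keys(['image', 'z_map', 'fx', 'fy', 'cx', 'cy', 'extrinsics', 'E']) [[0.01, 0.99, -0.16, 433.64], [-1.0, 0.01, -0.02, 63.79], [-0.01, 0.16, 0.99, 1179.12], [0.0, 0.0, 0.0, 1.0]] 391.39426084343864 276.8214919522459 206.12351820581858
{'time_s': 0.1, 'qpos': array([9.73398214e-01, 3.13960542e-01, 4.50916162e-02, 1.30362181e+00,
       1.51531790e-05, 1.43122652e+00]), 'qvel': array([ 1.03856751e-03, -1.87815941e-03,  1.78683814e-03,  1.38016962e-03,
       -1.87353569e-05, -4.03706703e-04]), 'joint_torque': array([ 2.80256485e-03, -4.81725240e+01,  2.99243903e+01,  1.27350874e-02,
       -1.36248955e-04,  8.93306549e-06]), 'ee_pos': array([253.87573362, 515.40096141, 230.4776096 ]), 'eef_rot': array([-3.12231990e-04,  2.26920060e-01,  9.73913019e-01, -7.87605318e-04]), 'ft_force': array([ 0.41146619, -0.39314037,  0.6464582 ]), 'torque': array([0.02533734, 0.01804994, 0.06367205]), 'grip_force': 0.0, 'gripper_width': 0.9984451949727684}
```

View pics/scene0.png

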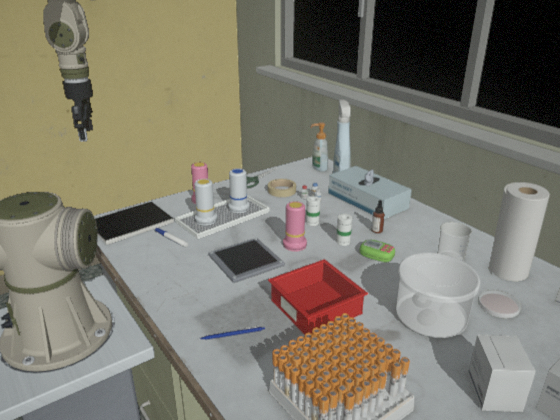

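View pics/top0.png

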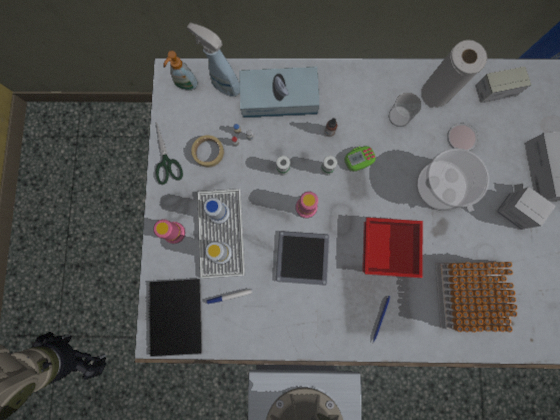

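Scene: yellow-ringed cup on the tray at scene (205,200) / top (216,252), with the blue cup at top (215,210). The pink look-alikes are at top (170,231) and (308,204). The pad in its grey base is at top (302,257), not the plain black mat at (175,316). The bin is at top (393,248). The aluminium cup on the tray matches the description.

Run:
```python
from h import *
c=np.load("top0.npy",allow_pickle=True).item(); W=cloud(c); im=c["image"]; hsv=cv2.cvtColor(im,cv2.COLOR_RGB2HSV)
def disc(u0,v0,lo,hi,h,r=16):
    m=cv2.inRange(hsv,lo,hi); k=np.zeros_like(m); cv2.circle(k,(u0,v0),r,255,-1); m&=k
    n,l,s,ce=cv2.connectedComponentsWithStats(m); i=1+np.argmax(s[1:,4]); q=W[l==i]
    print(ce[i].round(1),s[i],np.nanmedian(q,0).round(1),"ray",ray(c,*ce[i],h).round(1))
print("yellow");disc(216,252,(20,100,80),(35,255,255),135)
print("blue");disc(215,208,(100,100,60),(130,255,255),135)
print("pinks");disc(166,230,(15,90,80),(35,255,255),125);disc(309,202,(15,90,80),(35,255,255),125)
def rect(m,h,name):
    n,l,s,ce=cv2.connectedComponentsWithStats(m.astype(np.uint8)*255); i=1+np.argmax(s[1:,4])
    cn=cv2.findContours((l==i).astype(np.uint8),0,1)[0][0]; b=cv2.boxPoints(cv2.minAreaRect(cn))
    P=np.array([ray(c,*p,h) for p in b]); print(name,P.mean(0).round(1),[np.round(np.linalg.norm(P[j]-P[j-1])) for j in range(4)],np.round(P[:,:2]).tolist(),"z",np.nanmedian(W[l==i],0).round(1))
v,u=np.mgrid[:420,:560]
rect((hsv[...,2]<60)&(abs(u-302)<35)&(abs(v-257)<35),15,"pad")
rect((cv2.inRange(hsv,(0,150,60),(8,255,255))>0)&(abs(u-393)<45)&(abs(v-248)<45),58,"bin(rim)")
# tray via cloud height: xy bounds of white tray wall
m=(abs(W[...,2]-14)<8)&(abs(u-220)<32)&(abs(v-233)<52)&(hsv[...,2]>100); rect(m,14,"tray")
crop=im[180:285,150:330]; cv2.imwrite("pics/crop1.png",cv2.cvtColor(cv2.resize(crop,None,fx=4,fy=4,interpolation=2),cv2.COLOR_RGB2BGR))
```

```text
yellow
[213.7 250.4] [208 245  12  12 116] [487.1 246.6 135.1] ray [486.2 247.1 135. ]
blue
[211.8 206. ] [206 201  12  11 106] [606.  256.6 134.2] ray [606.  256.5 135. ]
pinks
[161.8 227.9] [156 223  12  11 108] [546.2 391.8 124.8] ray [546.2 392.3 125. ]
[308.6 199.8] [303 194  12  12 111] [626.2  -7.5 124.6] ray [626.5  -6.5 125. ]
pad [474.5   5.2  15. ] [np.float64(120.0), np.float64(121.0), np.float64(122.0), np.float64(120.0)] [[417.0, 69.0], [538.0, 62.0], [531.0, -60.0], [411.0, -51.0]] z [474.7   6.1  14.3]
bin(rim) [ 504.2 -251.7   58. ] [np.float64(161.0), np.float64(162.0), np.float64(164.0), np.float64(161.0)] [[427.0, -164.0], [588.0, -177.0], [581.0, -341.0], [421.0, -325.0]] z [ 501.7 -251.3    4.3]
tray [545.1 252.   14. ] [np.float64(262.0), np.float64(135.0), np.float64(261.0), np.float64(130.0)] [[671.0, 330.0], [679.0, 196.0], [419.0, 176.0], [411.0, 306.0]] z [494.1 221.4  11. ]
```

View pics/crop1.png

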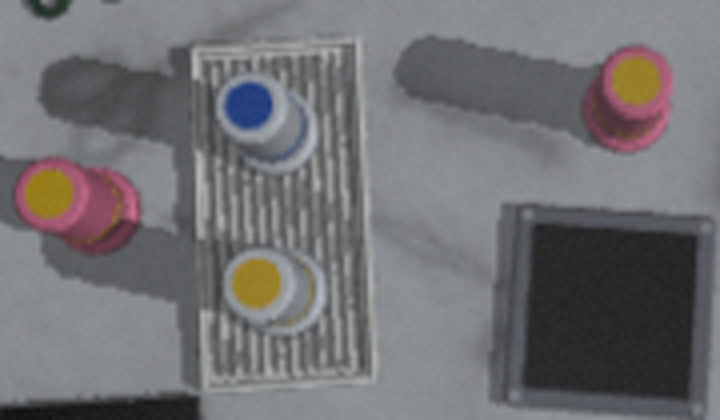

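The crop confirms it: the aluminium cup with the yellow disc stands at (486,247), 120 mm from the blue one at (606,256). The tops read 135 mm and the pad sides 121 mm, all as specified. I'll move above it now.

```bash
python3 -m jog '[[[0,0,0],[-1,-0.42,0],1],[[0,0,0],[-1,-0.42,0],1],[[0,0,0],[-1,-0.42,0],1],[[0,0,0],[-1,-0.42,0],1],[[0,0,0],[-1,-0.42,0],1],[[0,0,0],[-1,-0.42,0],1],[[0,0,0],[-1,-0.42,0],1],[[0,0,0],[-1,-0.42,0],1],[[0,0,0],[-1,-0.42,0],1],[[0,0,0],[-1,-0.42,0],1],[[0,0,0],[-1,-0.42,0],1],[[0,0,0],[-1,-0.42,0],1]]' 80
python3 -m jog '[[[0,0,0],[-0.55,-0.24,0],1],[[0,0,0],[-0.54,-0.24,0],1],[[0,0,0],[0,0,0],1]]'
python3 - <<'E'
from h import *
c=cam("wrist"); save(c,"w1.png"); W=cloud(c); hsv=cv2.cvtColor(c["image"],cv2.COLOR_RGB2HSV)
m=cv2.inRange(hsv,(20,100,80),(35,255,255)); n,l,s,ce=cv2.connectedComponentsWithStats(m)
for i in range(1,n):
    if s[i,4]>100: print(s[i],ce[i].round(),np.nanmedian(W[l==i],0).round(1),ray(c,*ce[i],135).round(1))
s=ctrl.read_state();print(s["time_s"],s["ee_pos"],s["eef_rot"])
E
```

```text
time_s: 1.1
ee_pos: [468.0, 269.0, 230.9]
eef_rot: [-0.0, 0.227, 0.974, -0.0]
ft_force: [0.9, 1.2, 1.3]
gripper_width: 0.998
grip_force: 0.0
time_s: 1.35
ee_pos: [488.2, 245.3, 230.7]
eef_rot: [-0.0, 0.228, 0.974, -0.0]
ft_force: [0.5, 1.2, 0.3]
gripper_width: 0.998
grip_force: 0.0
[ 486  166   46   44 1519] [509. 188.] [545.3 392.5 126.5] [541.2 388.5 135. ]
[ 267  185   47   45 1679] [290. 207.] [486.  247.4 136.8] [486.4 247.2 135. ]
1.4 [487.20417862 246.34342998 230.73978287] [-4.28152364e-04  2.28104394e-01  9.73636565e-01 -2.01900649e-04]
```

View pics/w1.png

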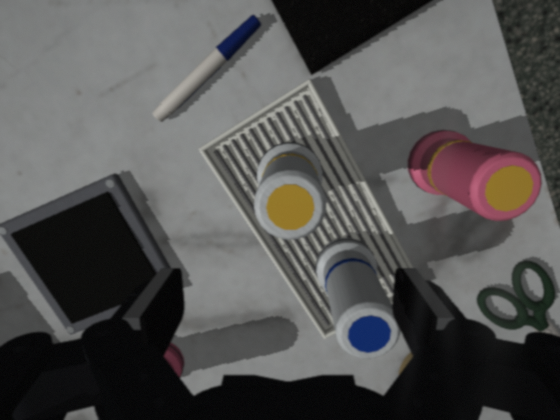

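The wrist view shows the yellow disc at (290,207), the blue one at (370,335) and a pink one at (509,188). The tool is centred over the yellow cup to about 1 mm. Next: descend and grip.

```bash
python3 -m jog '[[[0,0,0],[0,0,1],1],[[0,0,0],[0,0,1],1],[[0,0,0],[0,0,1],1],[[0,0,0],[0,0,1],1],[[0,0,0],[0,0,0.9],1],[[0,0,0],[0,0,0.4],1],[[0,0,0],[0,0,0],-1],[[0,0,0],[0,0,0],-1],[[0,0,0],[0,0,0],-1],[[0,0,0],[0,0,0],-1],[[0,0,0],[0,0,0],-1],[[0,0,0],[0,0,0],-1]]' 80
python3 -m jog '[[[0,0,0],[0,0,0],-1],[[0,0,0],[0,0,0],-1]]'
```

```text
time_s: 2.4
ee_pos: [487.9, 247.8, 100.7]
eef_rot: [0.001, 0.227, 0.974, 0.001]
ft_force: [-1.3, -1.2, 7.3]
gripper_width: 0.587
grip_force: 84.3
time_s: 2.57
ee_pos: [487.9, 247.7, 100.7]
eef_rot: [0.001, 0.227, 0.974, 0.001]
ft_force: [-1.4, -0.8, 6.1]
gripper_width: 0.596
grip_force: 84.3
```

```bash
python3 -m jog '[[[0,0,0],[0,0,-0.5],-1],[[0,0,0],[0,0,-1],-1],[[0,0,0],[0,0,-1],-1],[[0,0,0],[0,-0.3,-1],-1],[[0,0,0],[-0.42,-0.99,-0.5],-1],[[0,0,0],[-0.42,-0.99,0],-1],[[0,0,0],[-0.42,-0.99,0],-1],[[0,0,0],[-0.42,-0.99,0],-1],[[0,0,0],[-0.42,-0.99,0],-1],[[0,0,0],[-0.42,-0.99,0],-1],[[0,0,0],[-0.42,-0.99,0],-1],[[0,0,0],[-0.42,-0.99,0],-1]]' 50
python3 -m jog '[[[0,0,0],[-0.42,-0.7,0],-1],[[0,0,0],[0,0,0],-1],[[0,0,0],[0,0,0],-1],[[0,0,0],[0,0,0],-1]]'
```

```text
time_s: 3.57
ee_pos: [470.7, 24.8, 198.7]
eef_rot: [-0.0, 0.227, 0.974, 0.0]
ft_force: [0.7, -0.2, -4.1]
gripper_width: 0.588
grip_force: 83.4
time_s: 3.9
ee_pos: [472.6, 5.8, 198.6]
eef_rot: [-0.0, 0.227, 0.974, 0.0]
ft_force: [-0.6, -0.2, -4.8]
gripper_width: 0.593
grip_force: 83.3
```

```bash
python3 -m jog '[[[0,0,0],[0,0,0.9],-1],[[0,0,0],[0,0,1],-1],[[0,0,0],[0,0,1],-1],[[0,0,0],[0,0,1],-1]]' 50; python3 -m jog '[[[0,0,0],[0,0,0],-1]]';  python3 -m jog '[[[0,0,0],[0,0,0],-1]]'
```

```text
time_s: 4.23
ee_pos: [473.3, 6.2, 101.7]
eef_rot: [0.001, 0.226, 0.974, -0.0]
ft_force: [-19.5, -4.2, 107.9]
gripper_width: 0.589
grip_force: 103.6
time_s: 4.32
ee_pos: [473.2, 6.4, 100.6]
eef_rot: [0.001, 0.226, 0.974, -0.0]
ft_force: [0.4, -0.1, -3.2]
gripper_width: 0.596
grip_force: 99.5
time_s: 4.4
ee_pos: [472.7, 6.8, 101.0]
eef_rot: [-0.0, 0.226, 0.974, 0.0]
ft_force: [0.6, 0.3, -3.1]
gripper_width: 0.592
grip_force: 99.5
```

```bash
python3 -m jog '[[[0,0,0],[0,0,0],0.5],[[0,0,0],[0,0,0],0.5],[[0,0,0],[0,0,-0.2],0.5],[[0,0,0],[0,0,0],-1],[[0,0,0],[0,0,0],-1],[[0,0,0],[0,0,0],-1],[[0,0,0],[0,0,0],-1]]' 45; python3 -m jog '[[[0,0,0],[0,0,-0.5],-1],[[0,0,0],[0,0,-1],-1],[[0,0,0],[0,0,-1],-1],[[0,0,0],[0,0,-1],-1],[[0,0,0],[0,0,0],-1],[[0,0,0],[0,0,0],-1]]'
```

```text
time_s: 4.98
ee_pos: [474.1, 5.7, 108.0]
eef_rot: [0.001, 0.227, 0.974, 0.0]
ft_force: [-1.1, 1.6, 8.1]
gripper_width: 0.601
grip_force: 45.9
time_s: 5.48
ee_pos: [473.9, 5.5, 194.6]
eef_rot: [0.001, 0.227, 0.974, 0.0]
ft_force: [0.1, 0.2, -4.1]
gripper_width: 0.6
grip_force: 48.4
```

```bash
python3 -m jog '[[[0,0,0],[0,0,0.7],-1],[[0,0,0],[0,0,1],-1],[[0,0,0],[0,0,1],-1],[[0,0,0],[0,0,1],-1]]'; python3 -m jog '[[[0,0,0],[0,0,0],-1],[[0,0,0],[0,0,0],-1]]'
```

```text
time_s: 5.82
ee_pos: [472.9, 5.5, 100.8]
eef_rot: [0.001, 0.227, 0.974, -0.0]
ft_force: [-14.1, -3.9, 90.6]
gripper_width: 0.598
grip_force: 67.6
time_s: 5.98
ee_pos: [471.5, 5.7, 99.3]
eef_rot: [-0.001, 0.227, 0.974, -0.0]
ft_force: [-1.2, -0.5, -4.3]
gripper_width: 0.603
grip_force: 64.2
```

```bash
python3 -m jog '[[[0,0,0],[0,0,0],0.5],[[0,0,0],[0,0,0],0.5],[[0,0,0],[0,0,-0.3],0.5],[[0,0,0],[0,0,0],-1],[[0,0,0],[0,0,0],-1],[[0,0,0],[0,0,0],-1],[[0,0,0],[0,0,0],-1]]' 45; python3 -m jog '[[[0,0,0],[0,0,-0.5],-1],[[0,0,0],[0,0,-1],-1],[[0,0,0],[0,0,-1],-1],[[0,0,0],[0,0,-1],-1],[[0,0,0],[0,0,0],-1],[[0,0,0],[0,0,0],-1]]'
```

```text
time_s: 6.57
ee_pos: [474.0, 5.3, 110.4]
eef_rot: [0.001, 0.227, 0.974, 0.0]
ft_force: [-1.9, -0.6, 7.3]
gripper_width: 0.597
grip_force: 45.2
time_s: 7.07
ee_pos: [473.9, 5.4, 197.1]
eef_rot: [0.002, 0.227, 0.974, 0.0]
ft_force: [-0.0, -0.2, -5.3]
gripper_width: 0.598
grip_force: 47.7
```

```bash
python3 -m jog '[[[0,0,0],[0,0,0.7],-1],[[0,0,0],[0,0,1],-1],[[0,0,0],[0,0,1],-1],[[0,0,0],[0,0,1],-1]]'; python3 -m jog '[[[0,0,0],[0,0,0],-1],[[0,0,0],[0,0,0],-1]]'
python3 -m jog '[[[0,0,0],[0,0,0],0.5],[[0,0,0],[0,0,0],0.5],[[0,0,0],[0,0,-0.28],0.5],[[0,0,0],[0,0,0],-1],[[0,0,0],[0,0,0],-1],[[0,0,0],[0,0,0],-1],[[0,0,0],[0,0,0],-1]]' 45; python3 -m jog '[[[0,0,0],[0,0,-0.5],-1],[[0,0,0],[0,0,-1],-1],[[0,0,0],[0,0,-1],-1],[[0,0,0],[0,0,-1],-1],[[0,0,0],[0,0,0],-1],[[0,0,0],[0,0,0],-1]]'
```

```text
time_s: 7.4
ee_pos: [472.8, 4.7, 102.5]
eef_rot: [0.001, 0.227, 0.974, -0.001]
ft_force: [-0.1, -9.1, 43.8]
gripper_width: 0.591
grip_force: 38.9
time_s: 7.57
ee_pos: [471.3, 5.7, 101.5]
eef_rot: [-0.002, 0.227, 0.974, -0.0]
ft_force: [-0.6, -0.5, -2.5]
gripper_width: 0.586
grip_force: 45.6
time_s: 8.15
ee_pos: [474.2, 5.1, 112.5]
eef_rot: [0.002, 0.227, 0.974, -0.0]
ft_force: [-1.4, -1.6, 6.7]
gripper_width: 0.554
grip_force: 43.5
time_s: 8.65
ee_pos: [474.0, 5.5, 199.6]
eef_rot: [0.002, 0.227, 0.974, 0.0]
ft_force: [-0.1, 0.7, -4.4]
gripper_width: 0.554
grip_force: 45.7
```

Run:
```python
from h import *
c=cam("scene"); im=c["image"][160:300,170:350]; cv2.imwrite("pics/s2.png",cv2.cvtColor(cv2.resize(im,None,fx=4,fy=4,interpolation=2),cv2.COLOR_RGB2BGR))
```

```text
(no output)
```

View pics/s2.png

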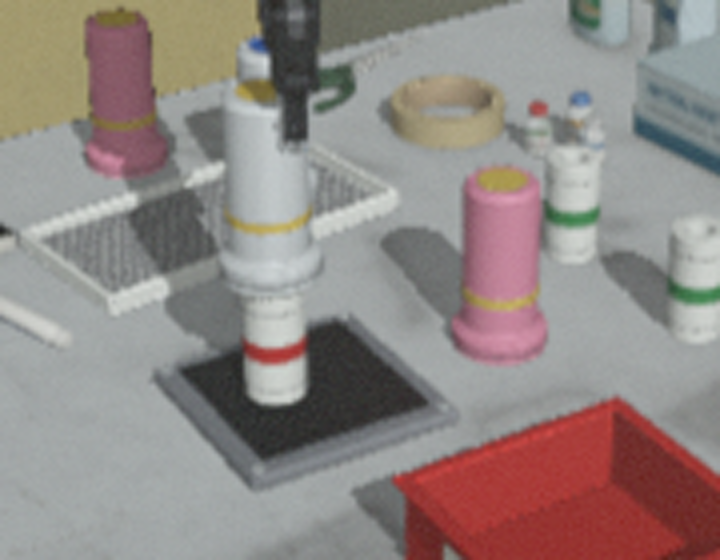

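The scene crop shows the red-banded sleeve free and upright on the pad at crop (275,350), with the cup held just above it. I'll lift straight up, then carry the cup back to the tray.

```bash
python3 -m jog '[[[0,0,0],[0,0,-0.4],-1],[[0,0,0],[0,0,-0.7],-1],[[0,0,0],[0,0,-0.7],-1],[[0,0,0],[0.1,0.25,-0.2],-1],[[0,0,0],[0.25,0.6,0],-1],[[0,0,0],[0.35,0.8,0],-1],[[0,0,0],[0.4,0.95,0],-1],[[0,0,0],[0.4,0.95,0],-1],[[0,0,0],[0.4,0.95,0],-1],[[0,0,0],[0.4,0.95,0],-1],[[0,0,0],[0.4,0.95,0],-1],[[0,0,0],[0.4,0.95,0],-1]]' 60
python3 -m jog '[[[0,0,0],[0.4,0.9,0],-1],[[0,0,0],[0.25,0.45,0],-1],[[0,0,0],[0.05,0.2,0],-1],[[0,0,0],[0,0,0],-1],[[0,0,0],[0,0,0],-1],[[0,0,0],[0,0,0],-1]]'
python3 - <<'E'
from h import *
c=cam("top"); W=cloud(c);v,u=np.mgrid[:420,:560]
hsv=cv2.cvtColor(c["image"],cv2.COLOR_RGB2HSV)
m=(abs(u-302)<35)&(abs(v-252)<40)&(W[...,2]>85)&(W[...,2]<105); print("sleeve top",m.sum(),np.nanmean(W[m],0).round(1))
a=cv2.resize(c["image"][180:300,150:330],None,fx=2.5,fy=2.5); s=cam("scene")["image"]; a2=cv2.resize(s[120:280,150:350],None,fx=1.7,fy=1.875)
w=cam("wrist"); wi=cv2.resize(w["image"],(400,300))
cv=np.zeros((600,800,3),np.uint8); cv[:300,:450]=a; cv[:300,450:790]=a2; cv[300:,:400]=wi
cv2.imwrite("pics/m3.png",cv2.cvtColor(cv,cv2.COLOR_RGB2BGR))
E
```

```text
time_s: 9.7
ee_pos: [483.7, 206.3, 247.0]
eef_rot: [-0.001, 0.227, 0.974, -0.0]
ft_force: [-0.6, -0.1, -3.6]
gripper_width: 0.549
grip_force: 60.0
time_s: 10.2
ee_pos: [485.9, 246.1, 248.1]
eef_rot: [-0.0, 0.227, 0.974, -0.0]
ft_force: [-0.3, -0.7, -2.4]
gripper_width: 0.549
grip_force: 60.2
sleeve top 128 [456.9  11.3  94.2]
```

View pics/m3.png

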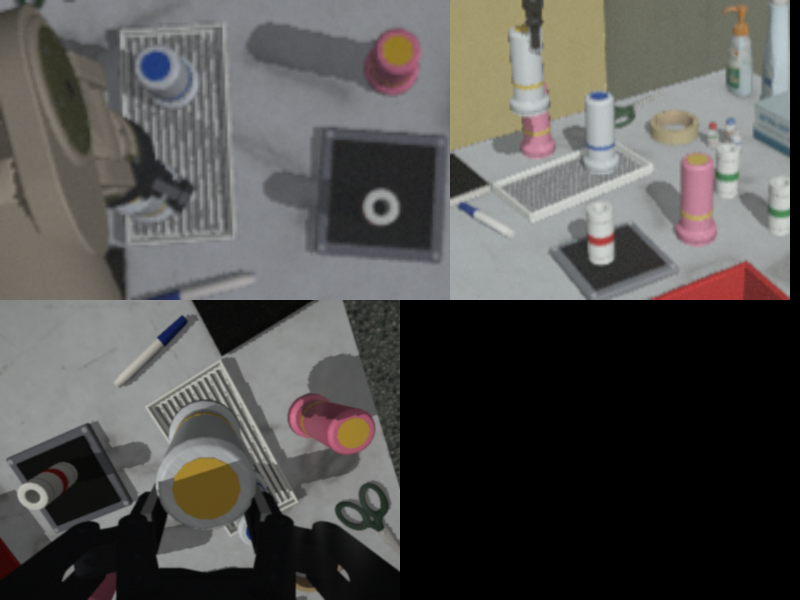

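The three views show the sleeve standing on the pad. The cup is held, but its disc at (208,488) is off-centre between the fingers, so I'll measure that offset.

Run:
```python
from h import *
T=T_tool(); c=cam("wrist"); W=cloud(c); hsv=cv2.cvtColor(c["image"],cv2.COLOR_RGB2HSV)
m=cv2.inRange(hsv,(18,90,50),(35,255,255)); n,l,s,ce=cv2.connectedComponentsWithStats(m); i=1+np.argmax(s[1:,4])
p=W[l==i]; p=p[~np.isnan(p[:,0])]; P=np.median(p,0); 
q=ray(c,s[i,0]+s[i,2]/2,s[i,1]+s[i,3]/2,P[2])
nrm=np.linalg.svd((p-p.mean(0)),full_matrices=False)[2][2]
print(s[i],"disc",P.round(1),q.round(1),"tool",(T[:3,:3].T@(q-T[:3,3])).round(1),"normal",nrm.round(3),T[:3,3].round(1))
```

```text
[ 241  221   96   86 6389] disc [470.2 253.9 277.7] [470.5 254.1 277.7] tool [ 17.6   0.1 -29.2] normal [0.005 0.012 1.   ] [486.2 246.1 248.4]
```

```bash
python3 -m jog '[[[0,0,0],[-0.35,0,0.3],-1],[[0,0,0],[-0.35,0.03,0.6],-1],[[0,0,0],[0,0,0.7],-1],[[0,0,0],[0,0,0.7],-1],[[0,0,0],[0,0,0.7],-1],[[0,0,0],[0,0,0.7],-1],[[0,0,0],[0,0,0.7],-1],[[0,0,0],[0,0,0.5],-1],[[0,0,0],[0,0,0.4],-1],[[0,0,0],[0,0,0.2],-1],[[0,0,0],[0,0,0],-1]]'
python3 -m jog '[[[0,0,0],[0,0,0.1],-1],[[0,0,0],[0,0,0],-1]]'
```

```text
time_s: 11.32
ee_pos: [501.6, 239.5, 109.5]
eef_rot: [-0.001, 0.227, 0.974, -0.001]
ft_force: [-0.1, 0.1, -3.3]
gripper_width: 0.549
grip_force: 60.3
time_s: 11.48
ee_pos: [502.7, 240.2, 108.8]
eef_rot: [0.001, 0.227, 0.974, 0.0]
ft_force: [0.3, 0.1, -2.1]
gripper_width: 0.551
grip_force: 60.2
```

```bash
python3 -m jog '[[[0,0,0],[0,0,0.08],-1],[[0,0,0],[0,0,0],-1]]';python3 -m jog '[[[0,0,0],[0,0,0.08],-1],[[0,0,0],[0,0,0],-1]]'
```

```text
time_s: 11.65
ee_pos: [503.3, 240.2, 107.8]
eef_rot: [0.001, 0.227, 0.974, 0.001]
ft_force: [-0.7, -1.1, 2.2]
gripper_width: 0.551
grip_force: 60.6
time_s: 11.82
ee_pos: [503.8, 240.0, 107.7]
eef_rot: [0.002, 0.227, 0.974, 0.001]
ft_force: [-3.1, -4.0, 14.0]
gripper_width: 0.546
grip_force: 61.6
```

```bash
python3 -m jog '[[[0,0,0],[0,0,-0.08],-1],[[0,0,0],[0,0,0],0.4],[[0,0,0],[0,0,0],0.8],[[0,0,0],[0,0,0],1],[[0,0,0],[0,0,0],1],[[0,0,0],[0,0,-0.5],1],[[0,0,0],[0,0,-1],1],[[0,0,0],[0,0,-1],1],[[0,0,0],[0,0,-1],1],[[0,0,0],[0,0,-1],1],[[0,0,0],[0,0,-0.5],1]]'
python3 - <<'E'
from h import *
T=T_tool(); c=cam("wrist"); save(c,"w4.png"); W=cloud(c); hsv=cv2.cvtColor(c["image"],cv2.COLOR_RGB2HSV)
for nm,lo,hi in(("y",(18,90,50),(35,255,255)),("b",(100,100,60),(130,255,255))):
    m=cv2.inRange(hsv,lo,hi); n,l,s,ce=cv2.connectedComponentsWithStats(m)
    for i in range(1,n):
        if s[i,4]>300: print(nm,s[i],np.nanmedian(W[l==i],0).round(1),ray(c,*ce[i],135).round(1))
c=cam("top"); W=cloud(c);v,u=np.mgrid[:420,:560]
m=(abs(u-302)<35)&(abs(v-252)<40)&(W[...,2]>85)&(W[...,2]<105); print("sleeve top",m.sum(),np.nanmean(W[m],0).round(1)); print(T[:3,3])
E
```

```text
time_s: 12.73
ee_pos: [503.1, 240.5, 234.4]
eef_rot: [0.002, 0.227, 0.974, 0.001]
ft_force: [1.4, -0.5, -0.7]
gripper_width: 1.003
grip_force: 0.0
y [ 483  144   46   45 1604] [545.5 392.5 126.5] [541.8 388.3 135. ]
y [ 262  162   48   47 1734] [486.8 246.6 136.7] [487.1 246.5 135. ]
b [214   0  40  37 406] [348.3 258.9  16.1] [377.8 263.7 135. ]
b [ 345  295   42   37 1206] [605.3 257.2 136.7] [606.5 257.  135. ]
sleeve top 128 [457.   11.3  93.9]
[503.09117287 240.53054504 234.35394365]
```

View pics/w4.png

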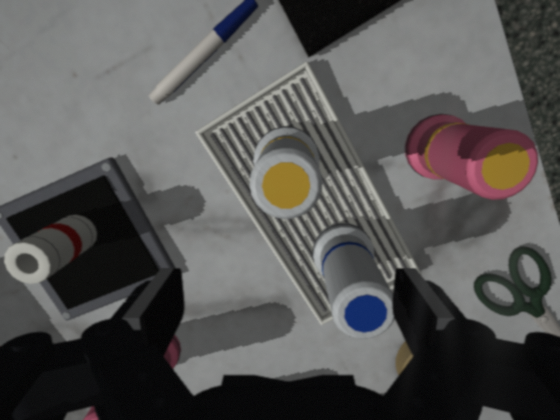

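The wrist view shows the yellow cup upright on the tray at (286,183), blue untouched, and the sleeve on the pad. Next is the sleeve.

```bash
python3 -m jog '[[[0,0,0],[-0.24,-0.9,0],1],[[0,0,0],[-0.24,-0.9,0],1],[[0,0,0],[-0.24,-0.9,0],1],[[0,0,0],[-0.24,-0.9,0],1],[[0,0,0],[-0.24,-0.9,0],1],[[0,0,0],[-0.24,-0.9,0],1],[[0,0,0],[-0.24,-0.9,0],1],[[0,0,0],[-0.24,-0.9,0],1],[[0,0,0],[-0.24,-0.9,0],1],[[0,0,0],[-0.24,-0.9,0],1],[[0,0,0],[0,0,1],1],[[0,0,0],[0,0,0],1]]' 40
python3 -m jog '[[[0,0,0],[0,0,0],1],[[0,0,0],[0,0,0],1]]'
python3 - <<'E'
from h import *
T=T_tool(); c=cam("wrist"); W=cloud(c)
m=(abs(W[...,2]-95)<5)&(np.hypot(W[...,0]-457,W[...,1]-11)<35)
x,y,w,h=cv2.boundingRect(m.astype(np.uint8)); q=ray(c,x+w/2,y+h/2,95); print(m.sum(),w,h,q.round(1),np.nanmean(W[m],0).round(1),"tool",(T[:3,:3].T@(q-T[:3,3])).round(1),T[:3,3].round(1))
E
```

```text
time_s: 13.83
ee_pos: [453.7, 11.1, 201.9]
eef_rot: [-0.003, 0.228, 0.974, -0.0]
ft_force: [-1.3, -0.2, -2.0]
gripper_width: 1.002
grip_force: 0.0
time_s: 14.0
ee_pos: [456.1, 12.2, 206.0]
eef_rot: [-0.001, 0.227, 0.974, 0.0]
ft_force: [0.6, -0.0, -1.0]
gripper_width: 1.001
grip_force: 0.0
1714 53 53 [457.2  10.8  95. ] [456.7  10.6  95.8] tool [ -1.8  -0.8 111. ] [456.1  12.2 206. ]
```

```bash
python3 -m jog '[[[0,0,0],[-0.07,-0.03,0.6],1],[[0,0,0],[0,0,1],1],[[0,0,0],[0,0,1],1],[[0,0,0],[0,0,1],1],[[0,0,0],[0,0,1],1],[[0,0,0],[0,0,0.9],1],[[0,0,0],[0,0,0.5],1],[[0,0,0],[0,0,0.3],1],[[0,0,0],[0,0,0],-1],[[0,0,0],[0,0,0],-1],[[0,0,0],[0,0,0],-1],[[0,0,0],[0,0,0],-1]]' 40
python3 -m jog '[[[0,0,0],[0,0,0],-1],[[0,0,0],[0,0,0],-1],[[0,0,0],[0,0,0],-1]]'
python3 -m jog '[[[0,0,0],[0,0,-0.5],-1],[[0,0,0],[0,0,-1],-1],[[0,0,0],[0,0,-1],-1],[[0,0,0],[0,0,-1],-1],[[0,0,0],[0,0,-0.5],-1],[[0,0,0],[0,0,0],-1]]'
```

```text
time_s: 15.05
ee_pos: [458.9, 10.3, 50.1]
eef_rot: [0.001, 0.227, 0.974, 0.0]
ft_force: [-3.0, 0.6, 25.9]
gripper_width: 0.46
grip_force: 39.7
time_s: 15.3
ee_pos: [459.1, 10.2, 50.2]
eef_rot: [0.002, 0.227, 0.974, 0.0]
ft_force: [-0.6, 1.3, 6.8]
gripper_width: 0.459
grip_force: 40.3
time_s: 15.8
ee_pos: [459.9, 10.0, 152.1]
eef_rot: [0.003, 0.227, 0.974, 0.0]
ft_force: [-0.4, -0.0, -1.2]
gripper_width: 0.462
grip_force: 40.5
```

```bash
python3 -m jog '[[[0,0,0],[-0.31,-0.43,0],-1],[[0,0,0],[-0.62,-0.86,0],-1],[[0,0,0],[-0.62,-0.86,0],-1],[[0,0,0],[-0.62,-0.86,0],-1],[[0,0,0],[-0.62,-0.86,0],-1],[[0,0,0],[-0.62,-0.86,0],-1],[[0,0,0],[-0.62,-0.86,0],-1],[[0,0,0],[-0.62,-0.86,0],-1],[[0,0,0],[-0.62,-0.86,0],-1],[[0,0,0],[-0.62,-0.86,0],-1],[[0,0,0],[-0.31,-0.43,0],-1],[[0,0,0],[0,0,0],-1]]'
python3 - <<'E'
from h import *
T=T_tool(); c=cam("wrist"); save(c,"w5.png"); W=cloud(c); hsv=cv2.cvtColor(c["image"],cv2.COLOR_RGB2HSV)
m=(cv2.inRange(hsv,(0,140,30),(8,255,255))>0)
f=m&(W[...,2]<10); print("floor z",np.nanmedian(W[f][:,2]),"xy",np.nanmin(W[f],0).round(),np.nanmax(W[f],0).round(),T[:3,3])
E
```

```text
time_s: 16.8
ee_pos: [501.7, -253.6, 147.4]
eef_rot: [-0.0, 0.228, 0.974, -0.0]
ft_force: [0.2, -0.1, -1.3]
gripper_width: 0.459
grip_force: 40.6
floor z 5.192910441984935 xy [ 430. -325.    2.] [ 580. -175.   10.] [ 501.6865795  -253.62356696  147.41004421]
```

View pics/w5.png

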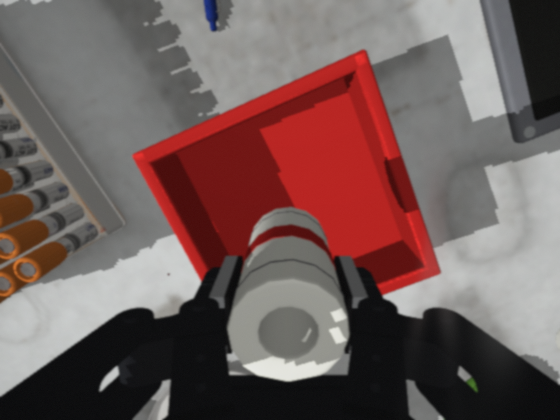

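The sleeve at (290,300) hangs over the bin, which is centred at about (505,-250). I'll lower it in and release.

```bash
python3 -m jog '[[[0,0,0],[0,0.08,0.6],-1],[[0,0,0],[0,0.08,0.9],-1],[[0,0,0],[0,0,0.9],-1],[[0,0,0],[0,0,0.8],-1],[[0,0,0],[0,0,0.6],-1],[[0,0,0],[0,0,0.3],-1],[[0,0,0],[0,0,0.1],-1],[[0,0,0],[0,0,0],-1],[[0,0,0],[0,0,0],-1]]'
```

```text
time_s: 17.6
ee_pos: [504.0, -247.3, 44.6]
eef_rot: [0.0, 0.227, 0.974, -0.0]
ft_force: [0.1, 0.0, -1.0]
gripper_width: 0.46
grip_force: 40.6
```

```bash
python3 -m jog '[[[0,0,0],[0,0,0.12],-1],[[0,0,0],[0,0,0.08],-1],[[0,0,0],[0,0,0],-1]]'; python3 -m jog '[[[0,0,0],[0,0,0],0.3],[[0,0,0],[0,0,0],0.6],[[0,0,0],[0,0,0],0.7],[[0,0,0],[0,0,0],0.7],[[0,0,0],[0,0,-0.4],0.7],[[0,0,0],[0,0,-0.8],0.7],[[0,0,0],[0,0,-1],0.7],[[0,0,0],[0,0,-1],0.7],[[0,0,0],[0,0,-1],0.7],[[0,0,0],[0,0,-1],0.7],[[0,0,0],[0,0,-1],0.7],[[0,0,0],[0,0,0],0.7]]'
python3 - <<'E'
from h import *
save(cam("scene"),"s6.png");
E
```

```text
time_s: 17.85
ee_pos: [504.0, -247.8, 39.3]
eef_rot: [0.001, 0.227, 0.974, -0.0]
ft_force: [-0.4, 0.3, -1.3]
gripper_width: 0.46
grip_force: 40.6
time_s: 18.85
ee_pos: [505.8, -249.0, 200.2]
eef_rot: [0.004, 0.227, 0.974, -0.002]
ft_force: [0.8, 0.2, 0.6]
gripper_width: 0.855
grip_force: 0.0
```

View pics/s6.png

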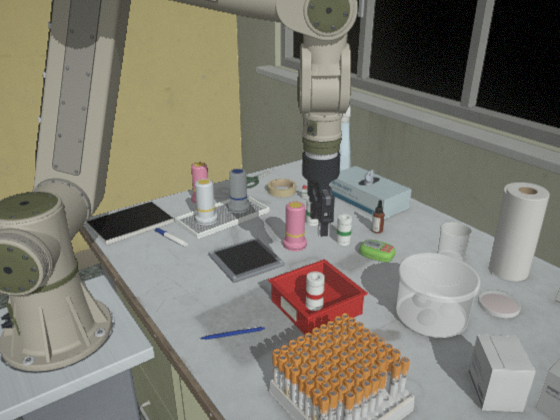

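The sleeve stands in the bin at (315,292), the yellow cup is upright on the tray at (205,200), everything else is in place, and the gripper is clear.

```bash
python3 -m jog '[[[0,0,0],[0,0,0],0.7],[[0,0,0],[0,0,0],0.7]]' >/dev/null; python3 -c "
from plant import ctrl; print(ctrl.job_done())"
```

```text
the job is handed in; nothing more can be done
None
```

The job is handed in at about 19 s of the 58 s allowed: three raps freed the red-banded sleeve, the yellow-ringed cup stands mouth down on the tray again, and the sleeve is in the red bin (highest wrist force I read was 108 N of the 120 N limit).

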